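Third hand at the bolting jig

ROBOT

A 6-joint arm with a two-finger parallel gripper is mounted at the origin on a cart in front of the work surface, level with it; the furniture and walls round the work are solid. World frame = base frame: x ahead of the robot, y to its left, z up, the work surface at z = 0. Lengths are in mm, angles in degrees, forces in N, time in s.
With the tool pointing down it reaches from about 350 to 850 mm from the base axis. Payload 8.1 kg.
Tool frame: the origin (TCP) lies between the finger pads; the fingertips stand 22 mm ahead of it and the grasp point (between the pads) lies 3 mm ahead of it; z points along the fingers, y is the line along which they close (so a half turn about z gives the same grasp; the last joint's range is limited). The gripper opens to 85 mm and grips with 20 to 120 N. Pads are 22 mm wide; open, the fingers measure 114 mm over their backs; the gripper's body (76 mm by 85 mm) begins 54 mm behind the grasp point. The pads swing forward as they close: fully open they stand 13 mm farther back than shut.
Start: joints at [67.873, 7.471, 85.268, -0, 87.261, -4.893], TCP at [177.749, 573.071, 253.292] pointing down, gripper open.
Joint ranges: [-169.43, 169.43], [-51.17, 129.36], [1.28, 143.12], [-76.62, 256.62], [0, 156.53], [-152.29, 152.29]. Speed limits (degrees/s): [136.94, 136.94, 159.86, 180, 180, 180].

INTERFACE

Orientations are given as [roll, pitch, yaw] about the fixed x, y, z axes, in that order (R = Rz(yaw) Ry(pitch) Rx(roll)).
In Python, from bench import r, vision gives the robot as it stands.
- The arm moves only by the tool step_arm, never from a script. Its argument "targets" is a list that holds one entry, the list of rows, each a list of 6 numbers: the shift along the world's x, y, z in mm, then the turn, a rotation vector about the world's x, y, z in rad. In form: [[[x, y, z, rx, ry, rz], ...]]. A call has 1 to 12 rows; each row is the pose to reach, as a shift and turn from the pose commanded when the call began; what a row does not reach only later rows make up. A row lasts 1/12 s, in which the tool goes at most 41.7 mm and 7.16 degrees, less where a joint would pass 70% of its speed; a pose out of reach is approached as far as the arm can. A call with a gripper value outside its range is refused whole. "fingers" is the gripper's target within -1 to 1 (shut at 1, half-way at 0, fully open at -1), set as the call begins (left out, the last holds). The fingers move at their own pace and stop on an object; "newtons" is the grip in N (left out, the last holds). Time passes only in rows, so rows that repeat a pose let the fingers close. It gives the time, the measured TCP pose, the force, the opening and the grip force at its end, in the units of the state.
- r.sense(): the state, without advancing time (a new reading comes with each control period).
- vision.snapshot(name): name is "side" or "top"; returns a dict with "img" (420x560x3 uint8, blue, green, red), "mtx" (3x3 intrinsics, pixels), "eye" and "attitude" of the camera in the world. Camera axes: x right, y up, looking along -z (the intrinsics and any distortion apply to the point x, -y, -z); pixel columns grow to the right and rows downward; lengths in mm; the calibration is good to about 2 mm. A picture is of the moment at which its call begins. There is no depth.
- r.hand_in(): hands the job in; it is judged then, once.
The state is a dict: "time": time; "joint_pos": joint angles; "qd": joint speeds; "joint_efforts": joint torques, N m; "tool_pos": TCP position; "tcp_rot": TCP orientation; "ft_force": force on the tool from outside, world axes, zero at the start; "wrist_torque": the same for the moment, N m; "finger_gap": finger opening in mm; "grip_force": force on a finger pad.
Only numpy, scipy, OpenCV 4.12 (cv2) and the standard library are available. Lean on these libraries where they do the work, as an engineer would, in place of code of your own. Each camera call takes 0.05 s, during which the arm holds its last target. There are 200 camera calls.

TASK

Take the copper anode plate out of the slotted rack, stand it on edge fully down in the slot of the blue-cheeked jig, then slide it along the slot against the black sprung stop and press steadily with about 10 N, so that the tip of the red pointer lies in the green band, for a workmate who will tighten the clamp screw. Keep it pressed there, still, for at least three seconds and finish while still holding and pressing it: do not let go. Never drive the stop to the end of its travel, and leave the steel plate, the wood block and the tape roll where they are.

Things in the scene. Friction and masses are not known exactly. Their poses are not given: they have to be found in the camera images.
- copper_plate_centre (a point): Centre of the loose copper-coloured anode plate: 100 mm long (x), 8 mm thick (y), 80 mm high (z, up), about 0.45 kg, with two dark 9 mm bolt heads near its upper corners (29 mm above the centre, 38 mm to either side). It starts standing on its long edge in either slot of the wooden rack, the grey plate in the other. Pinch it across its 8 mm from above.
- steel_plate_centre (a point): Centre of the grey steel plate, same size and shape as the copper one, standing in the other slot of the rack. To be left alone.
- rack: Fixed light-wood slotted rack, 70 mm (x) by 112 mm (y), 30 mm high; origin at the centre of its underside. Two open-ended slots run along its x, at y = +38 and -38 mm, 10.6 mm wide, floor 10 mm above the worktop, so a standing plate reaches 90 mm above the worktop and about 15 mm beyond the rack at both ends. A 163 mm high grey power unit stands behind it (front at world x = 0.53 m): carry the plate round or well over it.
- jig: Fixed jig on a 245 x 90 x 8 mm dark steel base; origin on the worktop under the slot's middle line; x along the slot to the stop, z up. Blue cheeks from x -115 to +60 mm leave a slot 12 mm wide, floor at z 8 mm, lips flaring out up to z 36. Grey spring housing x 80 to 126, 44 wide, 66 high, green band on top. Brass clamp screw outside the -y cheek, z 20. A seated plate's centre is at z 48 mm.
- slot (a point): Point on the slot's floor, on its middle line, 80 mm short of the stop's face at rest; axes as the jig's. A good place for the plate's middle when it is lowered in: its end is then 30 mm short of the stop.
- stop_face (a point): Centre of the face of the black round stop pad (26 mm diameter, face looking to the jig's -x), 52 mm above the worktop, above the slot's line; moves with the stop. At rest it is at x = +45 mm in the jig's frame.
- stop (a joint): How far the sprung stop is pushed in along the jig's +x, in m: 0 at rest, 0.025 at the end of its travel. Spring force is 3 N at the start of travel plus 0.5 N per mm: 10 N at 0.014. The red pointer's tip is in the green band from 0.008 (7 N) to 0.020 (13 N).
- wood_block: Brown wood block 85 x 40 x 34 mm on the worktop between rack and jig; origin under its centre. To be left alone.
- masking_tape: Roll of masking tape, 68 mm diameter, 24 mm high, beyond the jig; origin under its centre. To be left alone.

How it is judged (in metres and radians):
On the way, in this order (a step that is already met when the one before it is completed fails the run):
1. the copper plate stands upright, fully down in the jig's slot (z of copper_plate_centre in the frame of jig between 0.044 and 0.052 m and y of copper_plate_centre in the frame of jig between -0.005 and 0.005 m and x of copper_plate_centre in the frame of jig between -0.12 and 0.03 m and angle between copper_plate_centre's own z axis and vertical below 0.12 rad), for 0.2 s.
2. the plate is held pressed on the stop, pointer in the green band, for three seconds (value of joint stop between 0.008 and 0.02 m and contact force between copper_plate and stop between 5 and 15 N and contact force between the fingers and copper_plate above 1 N), for 2.8 s.
At the end, for the whole second after the job is handed in: Fingers still hold or push the copper plate, upright (0.12 rad) in the jig's slot, within 4 mm of seated height and 5 mm of its middle line, at rest, pressing the stop in by 8 to 20 mm (7 to 13 N). Steel plate, wood block and tape roll within 15 mm of their starts (all of step 2 and z of copper_plate_centre in the frame of jig between 0.044 and 0.052 m and y of copper_plate_centre in the frame of jig between -0.005 and 0.005 m and angle between copper_plate_centre's own z axis and vertical below 0.12 rad and linear speed of copper_plate below 0.01 m/s and distance of each of steel_plate_centre, wood_block, masking_tape from where it was at the start of the episode below 0.015 m); the arm keeps its last pose, push and grip.
It fails at once if the stop is driven to the end of its travel (value of joint stop above 0.0245 m).
It fails at once if the steel plate is shoved or taken (distance of steel_plate_centre from where it was at the start of the episode above 0.02 m).
It fails at once if the wood block or the tape roll is moved (distance of any of wood_block, masking_tape from where it was at the start of the episode above 0.02 m).
It also fails if it takes over 56 s, if anything falls off the work surface, if the arm or the gripper's body presses on something with over 40 N, if the wrist force passes 120 N, or if a joint passes its speed limit or range.

## Working session

There is one attempt and no reset: what is moved stays moved. The work goes in short steps, Python scripts to look and compute and a tool call to move; the robot and the scene stay as the last step left them, time stands still between calls to the robot, and variables do not carry over. Pictures are saved under pics/ and viewed, at most 10 in all, crops included, and the job is handed in when it is done.

Besides the shell and the picture viewer there is one more tool, called after ">>>" as name(argument=value, ...) on one line, values as JSON. step_arm: Moves the arm, as the interface text tells. Its arguments: {"type":"object","properties":{"targets":{"type":"array"},"fingers":{"type":"number"},"newtons":{"type":"number"}},"required":["targets"]}

```bash
mkdir -p pics
cat > h.py <<'E'
import numpy as np, cv2
from bench import r, vision
def snap(n,f):
    s=vision.snapshot(n); cv2.imwrite(f'pics/{f}.png',s['img']); np.savez(f'pics/{f}.npz',**{k:np.array(v) for k,v in s.items()}); return s
E
python3 - <<'E'
from h import *
for n in ('side','top'):
    s=snap(n,n+'0'); print({k:(np.round(v,3).tolist() if k!='img' else 0) for k,v in s.items()})
    a=cv2.resize(s['img'],(800,600)); cv2.imwrite(f'pics/{n}0b.png',a)
print(r.sense())
E
```

```text
{'img': 0, 'mtx': [[481.856, 0.0, 274.42], [0.0, 481.856, 212.15], [0.0, 0.0, 1.0]], 'eye': [88.841, -792.273, 488.415], 'attitude': [65.028, -1.035, -32.416]}
{'img': 0, 'mtx': [[502.223, 0.0, 283.16], [0.0, 502.223, 203.609], [0.0, 0.0, 1.0]], 'eye': [493.946, -17.38, 1345.792], 'attitude': [4.082, -0.694, -89.772]}
{'time': 0.1, 'joint_pos': array([ 6.78705957e+01,  7.51208365e+00,  8.53239015e+01, -1.98233011e-03,
        8.72610978e+01, -4.89166728e+00]), 'qd': array([-0.06939207,  0.0060204 , -0.14540785, -0.02549336,  0.02313855,
       -0.01009865]), 'joint_efforts': array([-4.82066935e-04, -5.70956004e+01, -5.01938975e+01, -3.63950448e-04,
        8.29854253e-03,  1.20973809e-04]), 'tool_pos': array([177.60341451, 572.62716885, 252.3274558 ]), 'tcp_rot': array([-1.79903102e+02, -6.30575951e-03,  1.62762354e+02]), 'ft_force': array([0.29043307, 0.20470184, 0.89943906]), 'wrist_torque': array([ 0.03973313,  0.01558528, -0.04541255]), 'grip_force': 0.0, 'finger_gap': 85.19791611360503}
```

View pics/top0b.png

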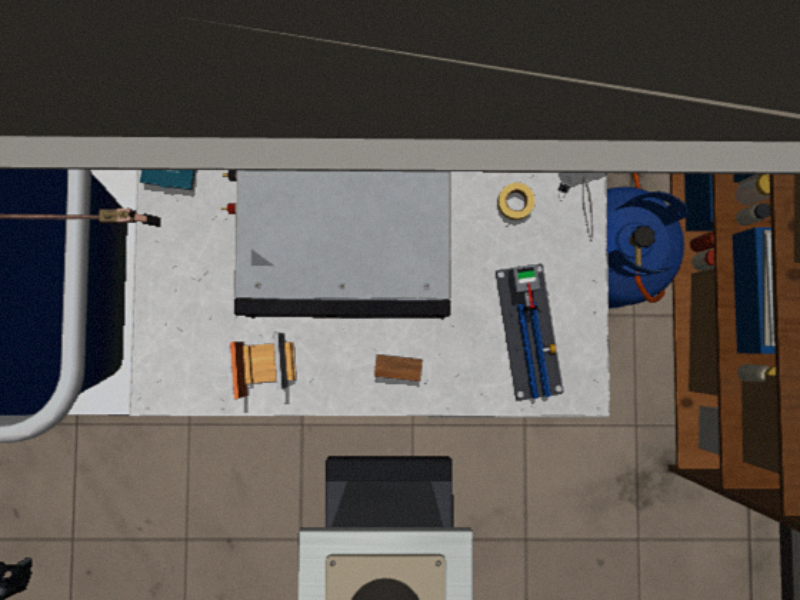

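View pics/side0b.png

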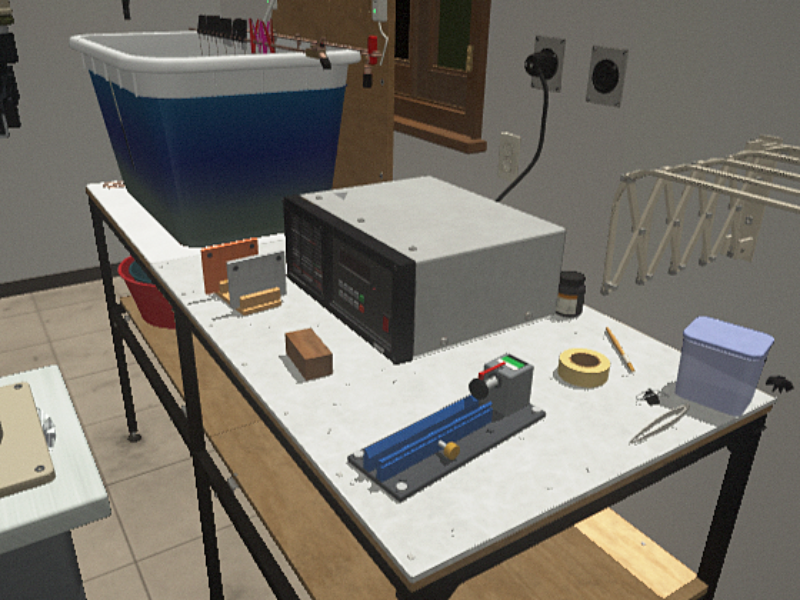

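The copper plate is in the left (+y) slot, around (238,370) in the top view. The jig runs from about (530,395) to (525,270), and the block and tape are clear of both. Next, enlarged crops.

Run:
```python
from h import *
t=cv2.imread('pics/top0.png'); s=cv2.imread('pics/side0.png')
def crop(im,x,y,w,h,k): return cv2.resize(im[y:y+h,x:x+w],None,fx=k,fy=k,interpolation=cv2.INTER_CUBIC)
# top: rack x150-220,y225-290 ; jig x340-400,y178-288
a=np.zeros((600,800,3),np.uint8)
c=crop(t,155,228,60,60,6.5); a[:390,:390]=c
c=crop(t,340,182,62,100,6); a[:600,395:395+372]=c
cv2.imwrite('pics/tc.png',a)
a=np.zeros((600,800,3),np.uint8)
c=crop(s,136,160,70,64,5); a[:320,:350]=c
c=crop(s,240,240,150,110,5); c=c[:, :]; cv2.imwrite('pics/sj.png',c)
a[:320,:350]=crop(s,136,160,70,64,5)
cv2.imwrite('pics/sr.png',a[:320,:350])
```

```text
(no output)
```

View pics/tc.png

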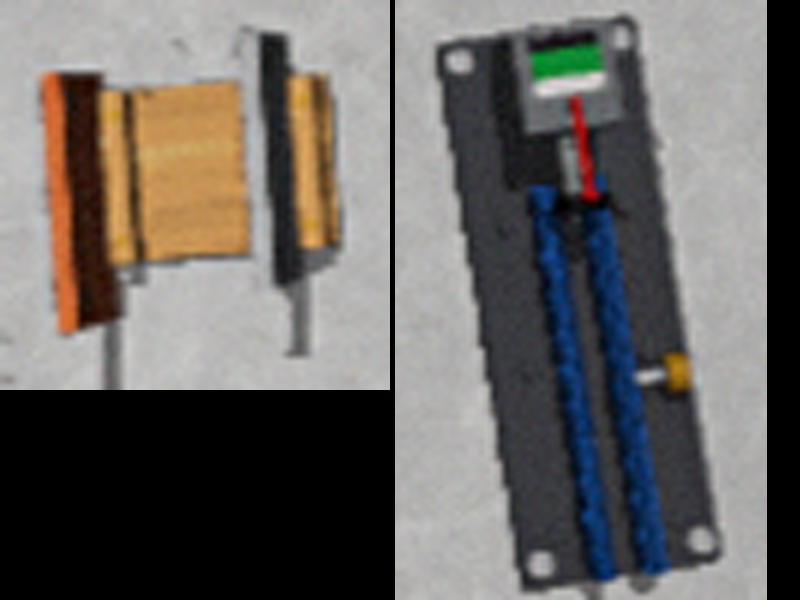

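View pics/sj.png

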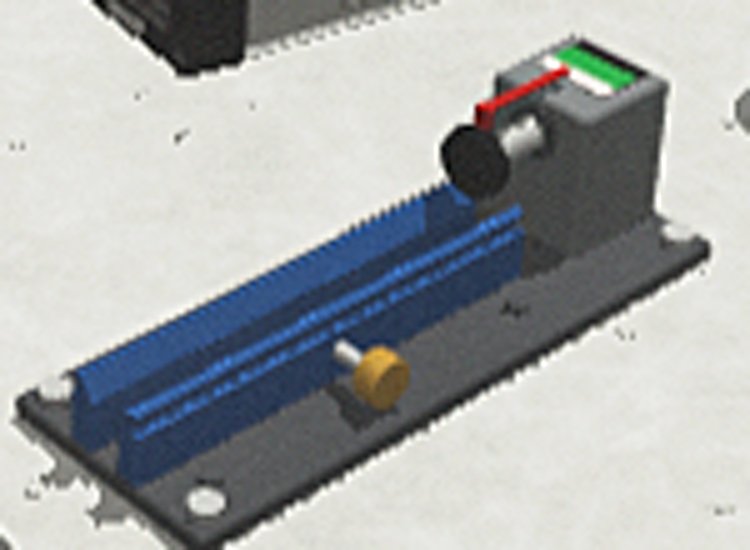

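View pics/sr.png

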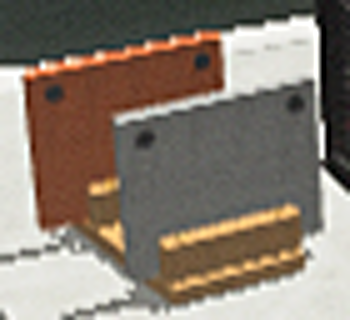

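```bash
cat >> h.py <<'E'
from scipy.spatial.transform import Rotation as R
from scipy.optimize import least_squares
def cam(f):
    d=np.load(f'pics/{f}.npz'); return d['mtx'],d['eye'],R.from_euler('xyz',d['attitude'],degrees=True).as_matrix()
def proj(c,P):
    K,e,A=c; q=(np.atleast_2d(P)-e)@A; q=q*[1,-1,-1]; u=q@K.T; return u[:,:2]/u[:,2:]
def pose(p,L):  # p=x,y,z,yaw(rad); L local pts
    c,s=np.cos(p[3]),np.sin(p[3]); return np.array(L)@np.array([[c,s,0],[-s,c,0],[0,0,1]])+p[:3]
def fit(obs,p0,free): # obs: list (cam, local, px)
    p0=np.array(p0,float)
    def f(v):
        p=p0.copy(); p[free]=v
        return np.concatenate([(proj(c,pose(p,[l]))[0]-u) for c,l,u in obs])
    s=least_squares(f,p0[free],loss='soft_l1',x_scale=[1 if i!=3 else .01 for i in free]); p=p0.copy(); p[free]=s.x
    return p,f(s.x).reshape(-1,2)
E
cat > fit1.py <<'E'
from h import *
T,S=cam('top0'),cam('side0')
T6=lambda x,y:np.array([155+x/6.5,228+y/6.5])-.4
TJ=lambda x,y:np.array([340+(x-395)/6,182+y/6])-.4
SR=lambda x,y:np.array([136+x/5,160+y/5])-.4
SJ=lambda x,y:np.array([240+x/5,240+y/5])-.4
cu=[(T,[50,0,40],T6(52,74)),(T,[-50,0,40],T6(70,331)),(S,[50,0,40],SR(220,37)),(S,[-50,0,40],SR(26,76)),(S,[-38,-4,29],SR(55,95)),(S,[38,-4,29],SR(202,62))]
st=[(T,[50,0,40],T6(266,35)),(T,[-50,0,40],T6(264,285)),(S,[50,0,40],SR(313,82)),(S,[-50,0,40],SR(118,120)),(S,[-38,-4,29],SR(145,139)),(S,[38,-4,29],SR(295,103))]
jg=[(T,[-115,0,36],TJ(627,575)),(T,[60,0,36],TJ(570,186)),(T,[80,0,66],TJ(571,127)),(S,[45,0,52],SJ(475,161)),(S,[126,-22,66],SJ(667,85)),(S,[80,22,66],SJ(497,75)),
 (T,[5.5,45,8],(TJ(437,42)+TJ(520,590))/2),(T,[5.5,-45,8],(TJ(632,17)+TJ(718,557))/2)]
for n,o,p0 in (('cu',cu,[400,250,50,0]),('steel',st,[400,170,50,0]),('jig',jg,[450,-260,0,0])):
    p,e=fit(o,p0,[0,1,2,3]); print(n,np.round(p[:3],1),np.degrees(p[3]).round(2)); print(e.round(1).tolist())
E
python3 fit1.py
```

```text
cu [445.9 263.   48.7] 5.13
[[0.1, -0.7], [0.1, 0.1], [-0.2, -0.4], [-0.2, 0.0], [-0.0, 0.1], [0.0, 0.3]]
steel [461.4 185.8  49.6] 1.9
[[-0.6, -0.9], [0.4, 1.1], [0.8, -0.8], [-1.0, -0.1], [-0.3, 0.2], [0.7, 0.9]]
jig [ 510.  -265.5   -1.9] 7.94
[[0.3, 0.2], [-0.1, -1.6], [0.8, -0.2], [-1.7, 1.3], [1.4, -0.6], [-1.0, -0.2], [-0.4, -0.3], [0.1, 0.1]]
```

The copper plate measures about (446, 263, 50) at yaw 5°. The jig is about (510, -265) at yaw 8°. I'll move out around the tub rim, then to above the plate.

>>> step_arm(targets=[[[6, -14, 0, 0, 0, 0], [20, -44, 0, 0, 0, 0.04], [34, -76, 0, 0, 0, 0.08], [50, -108, 0, 0, 0, 0.13], [64, -140, 0, 0, 0, 0.17], [80, -172, 0, 0, 0, 0.21], [94, -202, 0, 0, 0, 0.26], [115, -228, 0, 0, 0, 0.3], [142, -250, 0, 0, 0, 0.34], [170, -265, 0, 0, 0, 0.389], [200, -280, 0, 0, 0, 0.389], [225, -293, -10, 0, 0, 0.389]]], fingers=-1, newtons=80)

```text
time: 1.1
tool_pos: [405.2, 279.1, 245.1]
tcp_rot: [179.9, 0.2, -175.0]
ft_force: [0.5, 0.3, 1.2]
finger_gap: 85.4
grip_force: 0.0
```

>>> step_arm(targets=[[[20, -8, -10, 0, 0, 0], [36, -14, -20, 0, 0, 0], [44, -17, -40, 0, 0, 0], [44, -17, -65, 0, 0, 0], [44, -17, -80, 0, 0, 0], [44, -17, -82, 0, 0, 0], [44, -17, -82, 0, 0, 0]]])

```text
time: 1.68
tool_pos: [445.7, 262.5, 159.8]
tcp_rot: [-179.9, -0.2, -174.9]
ft_force: [-0.9, 0.5, 0.6]
finger_gap: 85.2
grip_force: 0.0
```

>>> step_arm(targets=[[[0, 0.5, -10, 0, 0, 0], [0, 0.5, -25, 0, 0, 0], [0, 0.5, -40, 0, 0, 0], [0, 0.5, -55, 0, 0, 0], [0, 0.5, -70, 0, 0, 0], [0, 0.5, -82, 0, 0, 0], [0, 0.5, -90, 0, 0, 0], [0, 0.5, -90, 0, 0, 0], [0, 0.5, -90, 0, 0, 0]]])

```text
time: 2.43
tool_pos: [446.8, 263.7, 71.5]
tcp_rot: [-180.0, -0.0, -174.9]
ft_force: [-0.5, 0.2, 0.8]
finger_gap: 85.5
grip_force: 0.0
```

>>> step_arm(targets=[[[0, 0, 0, 0, 0, 0], [0, 0, 0, 0, 0, 0], [0, 0, 0, 0, 0, 0], [0, 0, 0, 0, 0, 0], [0, 0, 0, 0, 0, 0], [0, 0, 0, 0, 0, 0], [0, 0, 0, 0, 0, 0], [0, 0, 0, 0, 0, 0], [0, 0, 0, 0, 0, 0], [0, 0, 0, 0, 0, 0], [0, 0, 0, 0, 0, 0], [0, 0, 0, 0, 0, 0]]], fingers=1, newtons=80)

```text
time: 3.43
tool_pos: [446.9, 263.7, 71.6]
tcp_rot: [180.0, 0.0, -174.9]
ft_force: [-1.0, 1.5, 4.8]
finger_gap: 7.2
grip_force: 78.5
```

>>> step_arm(targets=[[[0, 0, 5, 0, 0, 0], [0, 0, 15, 0, 0, 0], [0, 0, 30, 0, 0, 0], [0, 0, 50, 0, 0, 0], [0, 0, 75, 0, 0, 0], [0, 0, 95, 0, 0, 0], [0, 0, 110, 0, 0, 0], [0, 0, 120, 0, 0, 0], [0, 0, 120, 0, 0, 0], [0, 0, 120, 0, 0, 0]]])

```text
time: 4.27
tool_pos: [446.7, 263.5, 191.3]
tcp_rot: [180.0, 0.0, -174.9]
ft_force: [-0.1, -0.3, -4.3]
finger_gap: 7.1
grip_force: 78.0
```

>>> step_arm(targets=[[[0, -8, 0, 0, 0, 0], [0, -25, 0, 0, 0, 0], [0, -50, 0, 0, 0, 0], [0, -80, 0, 0, 0, 0], [0, -110, 0, 0, 0, 0], [0, -140, 0, 0, 0, 0], [0, -170, 0, 0, 0, 0], [0, -200, 0, 0, 0, 0], [0, -230, 0, 0, 0, 0], [0, -260, 0, 0, 0, 0], [0, -290, 0, 0, 0, 0], [0, -320, 0, 0, 0, 0]]])

```text
time: 5.27
tool_pos: [445.2, -58.1, 189.6]
tcp_rot: [180.0, -0.2, -175.0]
ft_force: [0.4, 0.4, -3.2]
finger_gap: 7.3
grip_force: 78.2
```

>>> step_arm(targets=[[[2, -30, 0, 0, 0, 0], [4, -60, 0, 0, 0, 0.01], [8, -90, 0, 0, 0, 0.02], [14, -120, 0, 0, 0, 0.03], [20, -150, 0, 0, 0, 0.04], [26, -180, 0, 0, 0, 0.05], [28, -200, -10, 0, 0, 0.05], [28, -210, -25, 0, 0, 0.05], [28, -213, -40, 0, 0, 0.05], [28, -213, -50, 0, 0, 0.05], [28, -213, -50, 0, 0, 0.05], [28, -213, -50, 0, 0, 0.05]]])

```text
time: 6.27
tool_pos: [473.5, -268.5, 139.8]
tcp_rot: [179.9, -0.1, -172.1]
ft_force: [-0.2, 0.4, -3.0]
finger_gap: 7.2
grip_force: 78.2
```

Run:
```python
from h import *
t=snap('top','top1')['img']; s=snap('side','side1')['img']
def crop(im,x,y,w,h,k): return cv2.resize(im[y:y+h,x:x+w],None,fx=k,fy=k,interpolation=cv2.INTER_CUBIC)
a=np.zeros((600,800,3),np.uint8)
a[:600,:280]=crop(t,340,175,56,120,5)
a[:600,290:800]=crop(s,238,200,102,120,5)
cv2.imwrite('pics/c1.png',a); x=r.sense(); print(x['time'],x['tool_pos'],x['tcp_rot'],x['ft_force'],x['finger_gap'])
```

```text
6.3667 [ 474.98743387 -269.15914259  141.91134383] [-1.79978557e+02  2.61683578e-02 -1.72043918e+02] [-0.3191965   0.37902402 -4.44529529] 7.067958808225731
```

View pics/c1.png

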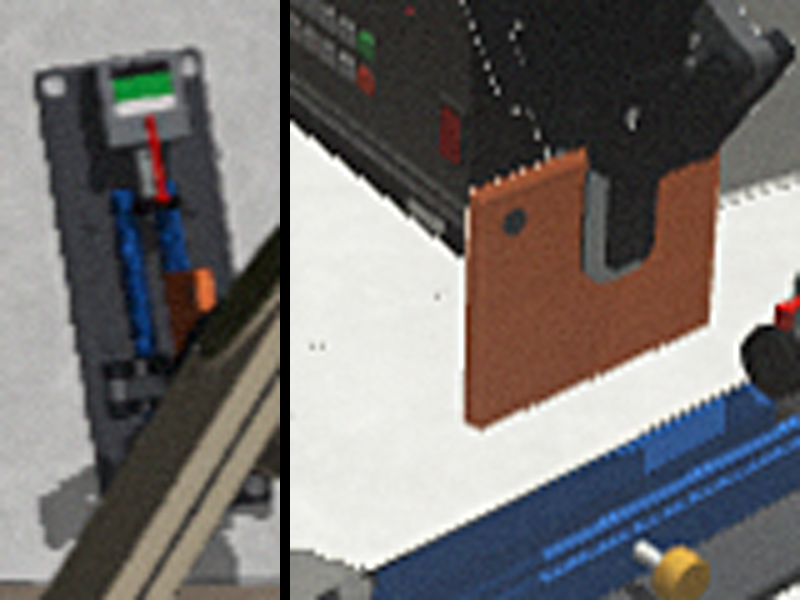

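The plate hangs upright in the grip over the slot: bolt at (514,222), lower corners at (480,428) and (710,322). I'll check the reprojection against the TCP to get the local bias.

```bash
cat > fit2.py <<'E'
from h import *
exec(open('fit1.py').read().split('cu=[')[0].replace('from h import *',''))
jg=[(T,[-115,0,36],TJ(627,575)),(T,[60,0,36],TJ(570,186)),(T,[80,0,66],TJ(571,127)),(S,[45,0,52],SJ(475,161)),(S,[126,-22,66],SJ(667,85)),(S,[80,22,66],SJ(497,75)),
 (T,[5.5,45,8],(TJ(437,42)+TJ(520,590))/2),(T,[5.5,-45,8],(TJ(632,17)+TJ(718,557))/2)]
P=lambda x,y:np.array([340+x/5,175+y/5])-.4
Q=lambda x,y:np.array([238+(x-290)/5,200+y/5])-.4
pl=[(T,[50,0,40],P(204,269)),(S,[-38,-4,29],Q(514,222)),(S,[-50,-4,-40],Q(484,430)),(S,[50,-4,-40],Q(710,322)),(S,[-50,-4,40],Q(474,197)),(S,[50,-4,40],Q(718,158))]
g=np.array([475,-269.2,120.4,np.radians(7.95)])
print('plate resid at tcp pose');print(np.round([proj(c,pose(g,[l]))[0]-u for c,l,u in pl],1).tolist())
p,e=fit(pl,g,[0,1,2,3]); print('plate fit',p[:3].round(1),np.degrees(p[3]).round(1),e.round(1).tolist())
for fr in ([0,1,3],[0,1,2,3]):
    j,e=fit(jg,[510,-265,0,.14],fr); print('jig',j[:3].round(1),np.degrees(j[3]).round(2),e.round(1).tolist())
    j,e=fit([o for o in jg if o[0] is T],[510,-265,0,.14],[0,1,3]); print('jig top only',j[:3].round(1),np.degrees(j[3]).round(2),e.round(1).tolist())
E
python3 fit2.py
```

```text
plate resid at tcp pose
[[0.3, -1.5], [1.0, -0.8], [-0.2, 0.1], [1.1, 0.2], [2.9, -0.1], [2.6, -11.0]]
plate fit [ 472.5 -268.7  120.2] 8.4 [[-0.0, -0.4], [-0.5, -0.4], [-1.6, 0.6], [-0.5, 0.5], [1.4, 0.5], [1.0, -10.8]]
jig [ 509.6 -265.6    0. ] 7.64 [[0.2, 0.4], [0.2, -1.5], [1.1, -0.1], [-1.7, 0.5], [1.6, -1.2], [-0.8, -1.0], [-0.3, -0.2], [0.3, 0.3]]
jig top only [ 509.3 -264.8    0. ] 8.21 [[0.3, 0.5], [-0.3, -1.4], [0.5, 0.0], [-0.6, 0.1], [0.0, 0.2]]
jig [ 510.  -265.5   -1.9] 7.94 [[0.3, 0.2], [-0.1, -1.6], [0.8, -0.2], [-1.7, 1.3], [1.4, -0.6], [-1.0, -0.2], [-0.4, -0.3], [0.1, 0.1]]
jig top only [ 509.3 -264.8    0. ] 8.21 [[0.3, 0.5], [-0.3, -1.4], [0.5, 0.0], [-0.6, 0.1], [0.0, 0.2]]
```

>>> step_arm(targets=[[[0, -1, -4, 0, 0, 0], [0, -1, -12, 0, 0, 0], [0, -1, -20, 0, 0, 0], [0, -1, -28, 0, 0, 0], [0, -1, -35, 0, 0, 0], [0, -1, -40, 0, 0, 0], [0, -1, -43, 0, 0, 0], [0, -1, -46, 0, 0, 0], [0, -1, -49, 0, 0, 0], [0, -1, -52, 0, 0, 0], [0, -1, -52, 0, 0, 0], [0, -1, -52, 0, 0, 0]]])

```text
time: 7.37
tool_pos: [475.0, -270.7, 89.6]
tcp_rot: [-180.0, 0.0, -172.1]
ft_force: [-0.3, -0.4, -3.2]
finger_gap: 6.5
grip_force: 78.4
```

>>> step_arm(targets=[[[0, 0, -2, 0, 0, 0], [0, 0, -4, 0, 0, 0], [0, 0, -6, 0, 0, 0], [0, 0, -8, 0, 0, 0], [0, 0, -10, 0, 0, 0], [0, 0, -12, 0, 0, 0], [0, 0, -14, 0, 0, 0], [0, 0, -15, 0, 0, 0], [0, 0, -16, 0, 0, 0], [0, 0, -17, 0, 0, 0], [0, 0, -17, 0, 0, 0], [0, 0, -17, 0, 0, 0]]])

```text
time: 8.37
tool_pos: [474.9, -270.8, 72.3]
tcp_rot: [-180.0, 0.0, -172.1]
ft_force: [1.9, -4.8, -1.3]
finger_gap: 7.0
grip_force: 78.6
```

>>> step_arm(targets=[[[0.1, -0.7, 0, 0, 0, 0], [0.2, -1.2, 0, 0, 0, 0], [0.2, -1.2, -0.5, 0, 0, 0], [0.2, -1.2, -1, 0, 0, 0], [0.2, -1.2, -1.5, 0, 0, 0], [0.2, -1.2, -2, 0, 0, 0], [0.2, -1.2, -2.5, 0, 0, 0], [0.2, -1.2, -3, 0, 0, 0], [0.2, -1.2, -3, 0, 0, 0], [0.2, -1.2, -3, 0, 0, 0]]])

```text
time: 9.2
tool_pos: [474.7, -271.4, 69.6]
tcp_rot: [180.0, -0.0, -172.1]
ft_force: [-4.9, 1.1, 5.5]
finger_gap: 7.1
grip_force: 79.7
```

>>> step_arm(targets=[[[0, 0, 0.6, 0, 0, 0], [0, 0, 0.8, 0, 0, 0], [2, 0.28, 0.8, 0, 0, 0], [5, 0.7, 0.8, 0, 0, 0], [8, 1.1, 0.8, 0, 0, 0], [11, 1.55, 0.8, 0, 0, 0], [14, 2, 0.8, 0, 0, 0], [17, 2.4, 0.8, 0, 0, 0], [20, 2.8, 0.8, 0, 0, 0], [22, 3.1, 0.8, 0, 0, 0], [22, 3.1, 0.8, 0, 0, 0], [22, 3.1, 0.8, 0, 0, 0]]])

```text
time: 10.2
tool_pos: [497.0, -268.5, 70.0]
tcp_rot: [180.0, -0.0, -172.1]
ft_force: [-0.2, 0.5, -4.2]
finger_gap: 7.0
grip_force: 78.6
```

Run:
```python
from h import *
t=snap('top','top2')['img']; s=snap('side','side2')['img']
def crop(im,x,y,w,h,k): return cv2.resize(im[y:y+h,x:x+w],None,fx=k,fy=k,interpolation=cv2.INTER_CUBIC)
a=np.zeros((600,800,3),np.uint8)
a[:500,:224]=crop(t,340,175,56,125,4)
a[:600,230:800]=crop(s,246,220,142,150,4)[:, :570][:600]
cv2.imwrite('pics/c2.png',a); x=r.sense(); print(x['time'],x['tool_pos'],x['tcp_rot'],x['ft_force'])
```

```text
Traceback (most recent call last):
ValueError: could not broadcast input array from shape (600,568,3) into shape (600,570,3)
```

Run:
```python
from h import *
t=cv2.imread('pics/top2.png'); s=cv2.imread('pics/side2.png')
def crop(im,x,y,w,h,k): return cv2.resize(im[y:y+h,x:x+w],None,fx=k,fy=k,interpolation=cv2.INTER_CUBIC)
a=np.zeros((600,800,3),np.uint8)
a[:500,:224]=crop(t,340,175,56,125,4)
a[:600,230:798]=crop(s,246,220,142,150,4)
cv2.imwrite('pics/c2.png',a); x=r.sense(); print(x['time'],x['tool_pos'],x['tcp_rot'],x['ft_force'])
```

```text
10.3 [ 496.80504404 -268.52742229   70.04106261] [ 1.79995399e+02 -1.12150342e-02 -1.72085311e+02] [ 0.06944429  0.85106682 -2.62970444]
```

View pics/c2.png

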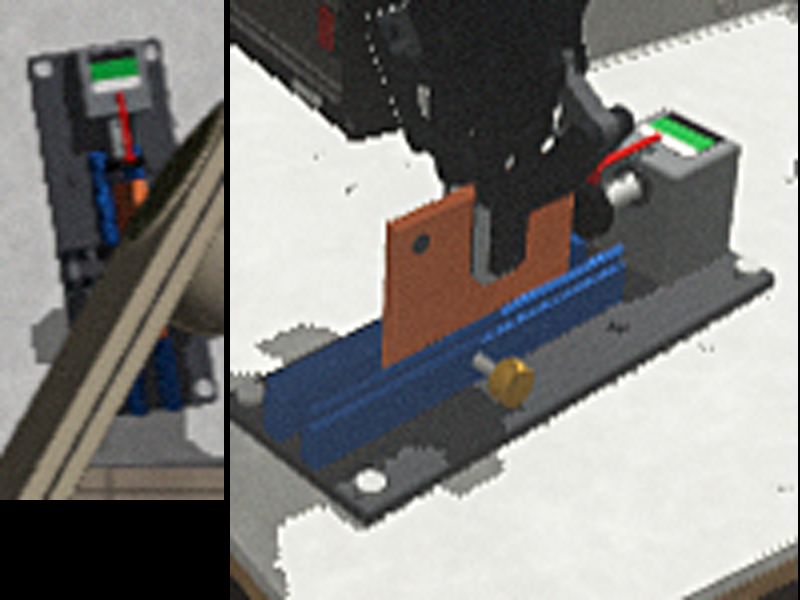

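The plate is down in the slot, with its far end at about (575,240), just short of the pad at (595,215). I'll creep on to contact.

>>> step_arm(targets=[[[1, 0.14, 0, 0, 0, 0], [2, 0.28, 0, 0, 0, 0], [3, 0.42, 0, 0, 0, 0], [4, 0.56, 0, 0, 0, 0], [5, 0.7, 0, 0, 0, 0], [6, 0.84, 0, 0, 0, 0], [6, 0.84, 0, 0, 0, 0], [6, 0.84, 0, 0, 0, 0]]])

```text
time: 10.97
tool_pos: [503.0, -267.7, 70.1]
tcp_rot: [-180.0, -0.0, -172.1]
ft_force: [0.2, -0.5, -3.8]
finger_gap: 6.9
grip_force: 78.6
```

>>> step_arm(targets=[[[1, 0.14, 0, 0, 0, 0], [2, 0.28, 0, 0, 0, 0], [3, 0.42, 0, 0, 0, 0], [4, 0.56, 0, 0, 0, 0], [4, 0.56, 0, 0, 0, 0], [4, 0.56, 0, 0, 0, 0]]])

```text
time: 11.47
tool_pos: [506.7, -267.1, 70.0]
tcp_rot: [180.0, -0.0, -172.1]
ft_force: [-5.1, 0.5, -1.8]
finger_gap: 7.0
grip_force: 78.7
```

>>> step_arm(targets=[[[1, 0.14, 0, 0, 0, 0], [2, 0.28, 0, 0, 0, 0], [3, 0.42, 0, 0, 0, 0], [4, 0.56, 0, 0, 0, 0], [5, 0.7, 0, 0, 0, 0], [6, 0.84, 0, 0, 0, 0], [6, 0.84, 0, 0, 0, 0], [6, 0.84, 0, 0, 0, 0]]])

```text
time: 12.13
tool_pos: [512.5, -266.3, 70.0]
tcp_rot: [180.0, -0.1, -172.1]
ft_force: [-5.9, 0.1, 0.1]
finger_gap: 7.1
grip_force: 78.8
```

>>> step_arm(targets=[[[1, 0.14, 0, 0, 0, 0], [2, 0.28, 0, 0, 0, 0], [3, 0.42, 0, 0, 0, 0], [3, 0.42, 0, 0, 0, 0], [3, 0.42, 0, 0, 0, 0]]])

```text
time: 12.55
tool_pos: [515.3, -265.8, 70.0]
tcp_rot: [180.0, -0.1, -172.1]
ft_force: [-8.7, 0.2, 0.5]
finger_gap: 7.0
grip_force: 79.0
```

Run:
```python
from h import *
s=snap('side','side3')['img']; F=[]
for i in range(6): x=r.sense(); F.append(x['ft_force']); vision.snapshot('top')
print(x['time'],x['tool_pos'],x['tcp_rot'],np.round(F,1).tolist())
def crop(im,x,y,w,h,k): return cv2.resize(im[y:y+h,x:x+w],None,fx=k,fy=k,interpolation=cv2.INTER_CUBIC)
a=np.hstack([crop(s,300,220,90,75,6)])
cv2.imwrite('pics/c3.png',a)
```

```text
12.85 [ 515.23514342 -265.89018839   69.98495072] [ 1.79973877e+02 -9.20879409e-02 -1.72082239e+02] [[-8.4, 0.1, 1.3], [-8.1, -0.6, 0.8], [-7.2, 1.0, 0.9], [-7.8, -0.4, 0.9], [-7.6, -0.3, 1.0], [-8.4, 0.4, 1.6]]
```

View pics/c3.png

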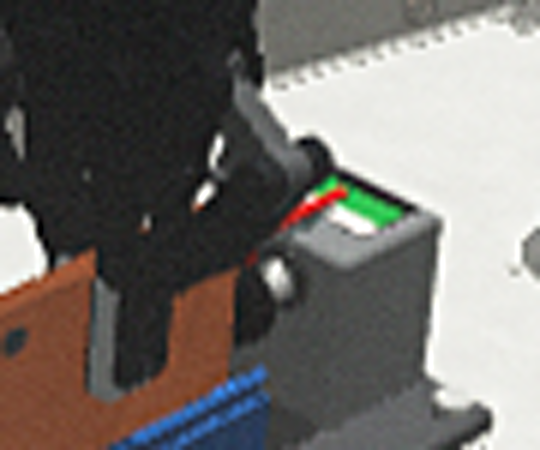

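The force is about 8 N and the pointer tip, at (345,192), is just inside the green. I'll push 4 mm more, then hold.

>>> step_arm(targets=[[[1, 0.14, 0, 0, 0, 0], [2, 0.28, 0, 0, 0, 0], [3, 0.42, 0, 0, 0, 0], [4, 0.56, 0, 0, 0, 0], [4, 0.56, 0, 0, 0, 0], [4, 0.56, 0, 0, 0, 0], [4, 0.56, 0, 0, 0, 0], [4, 0.56, 0, 0, 0, 0]]])

```text
time: 13.57
tool_pos: [519.0, -265.3, 70.0]
tcp_rot: [180.0, -0.1, -172.1]
ft_force: [-9.8, -0.1, 2.5]
finger_gap: 7.2
grip_force: 79.2
```

>>> step_arm(targets=[[[0, 0, 0, 0, 0, 0], [0, 0, 0, 0, 0, 0], [0, 0, 0, 0, 0, 0], [0, 0, 0, 0, 0, 0], [0, 0, 0, 0, 0, 0], [0, 0, 0, 0, 0, 0], [0, 0, 0, 0, 0, 0], [0, 0, 0, 0, 0, 0], [0, 0, 0, 0, 0, 0], [0, 0, 0, 0, 0, 0], [0, 0, 0, 0, 0, 0], [0, 0, 0, 0, 0, 0]]])

```text
time: 14.57
tool_pos: [519.0, -265.3, 70.0]
tcp_rot: [180.0, -0.1, -172.1]
ft_force: [-10.4, 0.0, 2.7]
finger_gap: 7.1
grip_force: 79.2
```

Run:
```python
from h import *
s=snap('side','side4')['img']; t=snap('top','top4')['img']; F=[]
for i in range(8): x=r.sense(); F.append(x['ft_force']); vision.snapshot('top')
print(x['time'],x['tool_pos'],x['tcp_rot'],np.mean(F,0))
def crop(im,x,y,w,h,k): return cv2.resize(im[y:y+h,x:x+w],None,fx=k,fy=k,interpolation=cv2.INTER_CUBIC)
a=np.hstack([crop(s,280,220,110,120,5),crop(t,340,175,50,120,5)])
cv2.imwrite('pics/c4.png',a)
```

```text
15.0167 [ 518.96082442 -265.30942486   69.970022  ] [ 1.79963302e+02 -1.25324559e-01 -1.72081063e+02] [-9.82521422 -0.09782077  2.46288078]
```

View pics/c4.png

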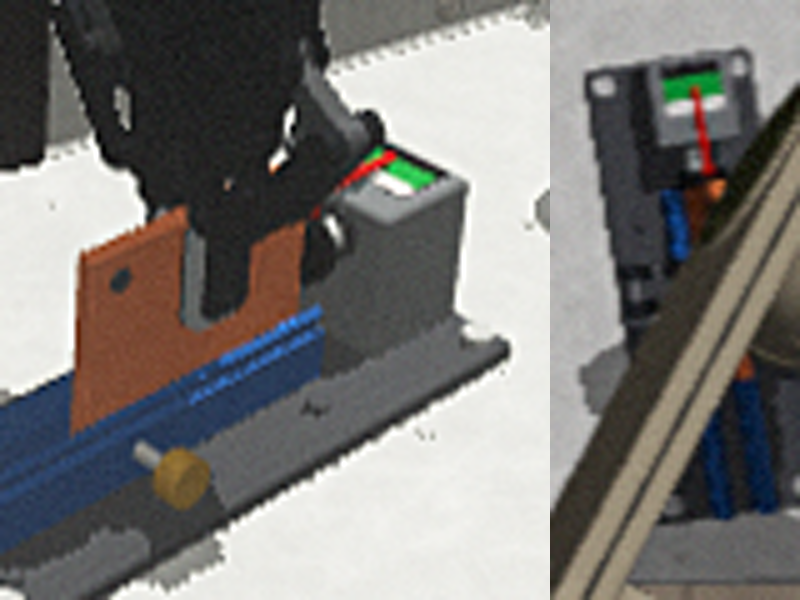

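The pointer is mid-band (top view, (696,92)) with a steady force of about 9.9 N. I'll hold for 3 more seconds and hand in.

>>> step_arm(targets=[[[0, 0, 0, 0, 0, 0], [0, 0, 0, 0, 0, 0], [0, 0, 0, 0, 0, 0], [0, 0, 0, 0, 0, 0], [0, 0, 0, 0, 0, 0], [0, 0, 0, 0, 0, 0], [0, 0, 0, 0, 0, 0], [0, 0, 0, 0, 0, 0], [0, 0, 0, 0, 0, 0], [0, 0, 0, 0, 0, 0], [0, 0, 0, 0, 0, 0], [0, 0, 0, 0, 0, 0]]])

```text
time: 16.07
tool_pos: [518.9, -265.3, 70.0]
tcp_rot: [180.0, -0.1, -172.1]
ft_force: [-9.5, -0.7, 3.2]
finger_gap: 6.8
grip_force: 79.2
```

>>> step_arm(targets=[[[0, 0, 0, 0, 0, 0], [0, 0, 0, 0, 0, 0], [0, 0, 0, 0, 0, 0], [0, 0, 0, 0, 0, 0], [0, 0, 0, 0, 0, 0], [0, 0, 0, 0, 0, 0], [0, 0, 0, 0, 0, 0], [0, 0, 0, 0, 0, 0], [0, 0, 0, 0, 0, 0], [0, 0, 0, 0, 0, 0], [0, 0, 0, 0, 0, 0], [0, 0, 0, 0, 0, 0]]])

```text
time: 17.07
tool_pos: [518.9, -265.3, 70.0]
tcp_rot: [180.0, -0.1, -172.1]
ft_force: [-9.7, -0.5, 3.2]
finger_gap: 6.8
grip_force: 79.2
```

>>> step_arm(targets=[[[0, 0, 0, 0, 0, 0], [0, 0, 0, 0, 0, 0], [0, 0, 0, 0, 0, 0], [0, 0, 0, 0, 0, 0], [0, 0, 0, 0, 0, 0], [0, 0, 0, 0, 0, 0], [0, 0, 0, 0, 0, 0], [0, 0, 0, 0, 0, 0], [0, 0, 0, 0, 0, 0], [0, 0, 0, 0, 0, 0], [0, 0, 0, 0, 0, 0], [0, 0, 0, 0, 0, 0]]])

```text
time: 18.07
tool_pos: [518.9, -265.3, 70.0]
tcp_rot: [180.0, -0.1, -172.1]
ft_force: [-9.7, -0.4, 2.4]
finger_gap: 6.9
grip_force: 79.2
```

```bash
python3 -c "
from bench import r
print(r.sense()['ft_force'], r.hand_in())"
```

```text
the job is handed in; nothing more can be done
[-9.65378764 -0.35145273  2.37341645] None
```

The job is handed in at about 18 s: the copper plate is seated in the jig slot, still gripped and pressing the stop with about 10 N. The pointer was mid-green when last viewed, and the hold lasted over 4 s; the hand-in returned no verdict.

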